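# Tuck the ledge rail under the sprung leaf of a display stand and hold it flat

## Robot

A 6-joint arm with a two-finger parallel gripper is mounted at the origin on a cart in front of the work surface, level with it; the furniture and walls round the work are solid. World frame = base frame: x ahead of the robot, y to its left, z up, the work surface at z = 0. Lengths are in m, angles in rad, forces in N, time in s.
With the tool pointing down it reaches from about 0.2 to 0.875 m from the base axis. Payload 3.4 kg.
Tool frame: the origin (TCP) lies at the very end of the fingers, on their centre line; the grasp point (between the pads) lies 19 mm behind it; z points along the fingers, y is the line along which they close (so a half turn about z gives the same grasp; the last joint's range is limited). The gripper opens to 94 mm and grips with 3 to 60 N. Pads are 16 mm wide; open, the fingers measure 119 mm over their backs; the gripper's body (75 mm by 177 mm) begins 78 mm behind the grasp point.
Start: joints at [-1.374, 0.276, 1.505, -0, 1.361, -0.121], TCP at [0.18, -0.546, 0.205] pointing down, gripper open.
Joint ranges: [-2.89, 2.89], [-0.75, 2.08], [0.22, 2.7], [-1.18, 4.32], [0.11, 2.71], [-2.7, 2.7]. Speed limits (rad/s): [2.57, 2.57, 3.14, 3.14, 3.14, 3.14].

## Interface

Orientations are given as a unit quaternion [w, x, y, z].
In Python, from workcell import env gives the robot as it stands.
- The arm moves only by the tool drive_tool, never from a script. Its argument "increments" is one flat list of numbers, 7 for each row, row after row: the turn, a rotation vector about the tool's x, y, z in rad, then the shift along the tool's x, y, z in cm, then the finger opening in cm, from 0 to 9.4. In form: [ax, ay, az, x, y, z, hand, ax, ay, az, x, y, z, hand, ...]. A call has 1 to 12 rows; each row is the pose to reach, as a shift and turn from the pose commanded when the call began, along the tool's axes at that moment; what a row does not reach only later rows make up. A row lasts 1/10 s, in which the tool goes at most 50 mm and 8.59 degrees, less where a joint would pass 70% of its speed; a pose out of reach is approached as far as the arm can. A call with a gripper value outside its range is refused whole. The fingers move at their own pace and stop on an object; "grip_force" is the grip in N (left out, the last holds). Time passes only in rows, so rows that repeat a pose let the fingers close. It gives the time, the measured TCP pose, the force, the opening and the grip force at its end, in the units of the state.
- env.get_obs(): the state, without advancing time (a new reading comes with each control period).
- env.grab_frame(name): name is "side" or "top" or "wrist"; returns the picture (420x560x3 uint8, red, green, blue); there is no depth.
- env.calibration(name): a dict with "camera_matrix" (3x3 intrinsics, pixels), "R" (3x3) and "t" (3): a world point X has camera coordinates R X + t. Camera axes: x right, y down, z forward; pixel columns grow to the right and rows downward; lengths in m; the calibration is good to about 2 mm. A picture is of the moment at which its call begins: read the wrist's pose just before it. calibration takes no time and is no camera call; for the wrist camera it gives the pose at the moment of the call.
- env.hand_in(): hands the job in; it is judged then, once.
The state is a dict: "time_s": time; "joint_positions": joint angles; "qd": joint speeds; "joint_efforts": joint torques, N m; "eef_pos": TCP position; "tool_rot": TCP orientation; "ft_force": force on the tool from outside, world axes, zero at the start; "moment": the same for the moment, N m; "opening": opening from 0.0 (shut) to 1.0 (fully open); "finger_force": force on a finger pad.
Only numpy, scipy, OpenCV 4.12 (cv2) and the standard library are available. Lean on these libraries where they do the work, as an engineer would, in place of code of your own. Each camera call takes 0.05 s, during which the arm holds its last target. There are 200 camera calls.

## Task

Fit the green metal ledge rail to the sloping display stand: with its upright lip at the lower side, slide its flat flange up the slope under the flared edge of the sprung leaf that carries the earrings, until it is fully home against the stop beneath, square, and with the two slots over the two screw holes in the board. Do not prise up the leaf (let the flange slip under it, the leaf rising no more than that needs) and leave the calculator, loupe and weight alone. Finish still holding the rail, pressing it firmly flat on the board with clearly more than its own weight, ready for the screws to be driven.

Things in the scene. Friction and masses are not known exactly. Their poses are not given: they have to be found in the camera images.
- rail: loose green-painted metal L-shaped rail, 0.2 kg, 170 mm long along its y: upright lip 10 mm thick (x -5 to +5 mm), 28 mm high, round top (grip it across its thickness), on a flat flange 4 mm thick. Origin: underside, middle of the lip; z up along the lip, x toward the flange's front edge. Starts flat on the worktop left or right of the stand, lip up, flange pointing roughly away from the robot
- rail_front (a point): middle of the rounded front edge of the rail's flange, at rail x = 66 mm, 2 mm above its underside. Two slots, 9 mm by 18 mm (long along y), in the flange are centred at rail x = 22 mm, y = -60 and +60 mm. The smooth flange slides easily on the board and leaf (friction about 0.25): let go on the open slope, the rail slips down
- board: sloping board of the fixed display stand, dark wood with smooth blue cloth, 220 mm wide, face 20 degrees from level. Origin: on the face, where the rail's origin lies when home; the rail's axes are then parallel to the board's. x up the slope (away from the robot), y left, z square off the face. Face from x = -62 mm (lower edge, 29 mm above the worktop) to x = +140 mm
- stop (a point): fixed steel bar 4 mm high on the board, hidden under the leaf; its lower side, at board x = 66.5 mm, stops the front edge of the flange
- screw_left (a point): screw hole in the board's face, a black dot 5 mm wide, at board x = 22 mm, y = +60 mm
- screw_right (a point): the other screw hole, at board x = 22 mm, y = -60 mm
- leaf (a joint): turn of the sprung leaf: 0 lying down (start), grows as its edge is lifted; 0.02 rad = 1.6 mm at the edge, as the 4 mm flange needs; 0.10 rad is prised up. Grey cloth-covered plate 200 mm wide, 3 mm thick, hinged at board x = 120 mm, lapping down over the board; carries two clusters of gold earrings up to 25 mm high. A spring pushes its edge down with about 2 N
- leaf_edge (a point): middle of the leaf's brass flared lower edge, at board x = 38 mm. With the leaf down its narrowest gap to the board, at board x = 45 mm, is about 2.6 mm; the flare opens it to about 6 mm at this edge, so a 4 mm flange sliding flat on the board is led in
- calculator: black desk calculator, 124 x 80 x 14 mm, loose bystander on the side of the stand where the rail is not; origin at the centre of its underside
- loupe: small folding loupe, 28 x 60 x 19 mm, loose bystander; origin at the centre of its underside
- weight: brass balance weight with a knob, 22 mm across, 32 mm high, loose bystander; origin at the centre of its underside

How it is judged:
At the end, for the whole second after the job is handed in: Rail home under the leaf: within 3 mm of the stop, 6 mm of centred over the holes, flat within 3 mm and 0.05 rad, square within 0.05 rad; leaf under 0.06 rad; fingers still on the rail, which is still and bears on the board with over 6 N (about 4 N if left alone) (x of rail_front in the frame of board between 0.063 and 0.069 m and z of rail_front in the frame of board between -0.001 and 0.005 m and y of rail in the frame of board between -0.006 and 0.006 m and z of rail in the frame of board between -0.003 and 0.003 m and angle between the y axis of rail and the y axis of board, either way round below 0.05 rad and angle between the z axis of rail and the z axis of board, either way round below 0.05 rad and contact force between rail and board above 6 N and contact force between the fingers and rail above 1 N and value of joint leaf below 0.06 rad and linear speed of rail below 0.01 m/s); the arm keeps its last pose, push and grip.
It fails at once if the leaf is prised up (more than 0.10 rad, 8 mm at its edge) (value of joint leaf above 0.1 rad).
It fails at once if the calculator, loupe or weight is shifted by more than 20 mm (distance of any of calculator, loupe, weight from where it was at the start of the episode above 0.02 m).
It also fails if it takes over 42 s, if anything falls off the work surface, if the arm or the gripper's body presses on something with over 40 N, if the wrist force passes 120 N, or if a joint passes its speed limit or range.

## Working session

There is one attempt and no reset: what is moved stays moved. The work goes in short steps, Python scripts to look and compute and a tool call to move; the robot and the scene stay as the last step left them, time stands still between calls to the robot, and variables do not carry over. Pictures are saved under pics/ and viewed, at most 10 in all, crops included, and the job is handed in when it is done.

Besides the shell and the picture viewer there is one more tool, called as a command line: name --argument value ..., lists and objects as JSON in quotes. drive_tool: Moves the arm, as the interface text tells. Its arguments: {"type":"object","properties":{"increments":{"type":"array","items":{"type":"number"}},"grip_force":{"type":"number"}},"required":["increments"]}

```bash
ls; mkdir -p pics; python3 - <<'E'
from workcell import env
import cv2,numpy as np
o=env.get_obs();print(o)
for n in("side","top"):
    f=env.grab_frame(n);cv2.imwrite(f"pics/{n}0.png",f[:,:,::-1]);c=env.calibration(n);print(n,c)
E
```

```text
pics
{'time_s': 0.0, 'joint_positions': array([-1.37402118e+00,  2.76581476e-01,  1.50608417e+00, -1.62004955e-05,
        1.36071672e+00, -1.21009812e-01]), 'qd': array([ 6.39700107e-04,  6.24118826e-05, -4.96270428e-04,  5.88286382e-05,
       -2.35067396e-03, -1.35540181e-03]), 'joint_efforts': array([-1.35273844e-03, -4.04583156e+01, -2.37227941e+01,  6.99424418e-02,
        3.42723692e-02, -1.18406947e-04]), 'eef_pos': array([ 0.17954009, -0.54566402,  0.20463198]), 'tool_rot': array([-8.93915782e-04,  9.87402462e-01,  1.58226346e-01, -4.18064530e-05]), 'ft_force': array([0.23309287, 0.2541469 , 0.02660239]), 'moment': array([ 0.00148209,  0.02232435, -0.00682691]), 'finger_force': 0.0, 'opening': 1.0006115496673833}
side {'camera_matrix': array([[525.00709915,   0.        , 278.3424519 ],
       [  0.        , 525.00709915, 208.63141547],
       [  0.        ,   0.        ,   1.        ]]), 'R': array([[-0.98160219, -0.19085977, -0.0054493 ],
       [-0.07761757,  0.42494145, -0.90188707],
       [ 0.1744496 , -0.88487135, -0.43193753]]), 't': array([0.56564033, 0.10896996, 1.23057817])}
top {'camera_matrix': array([[423.9667288 ,   0.        , 281.25897876],
       [  0.        , 423.9667288 , 208.91063209],
       [  0.        ,   0.        ,   1.        ]]), 'R': array([[-0.01983044, -0.99978675, -0.00576287],
       [-0.99377898,  0.02034243, -0.1094967 ],
       [ 0.10959058,  0.00355565, -0.99397045]]), 't': array([0.02725318, 0.55235338, 1.07310732])}
```

View pics/side0.png

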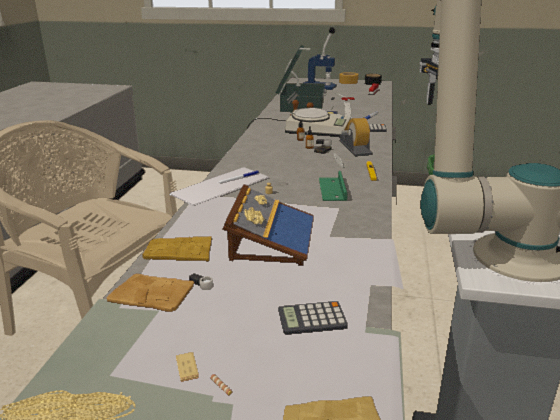

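View pics/top0.png

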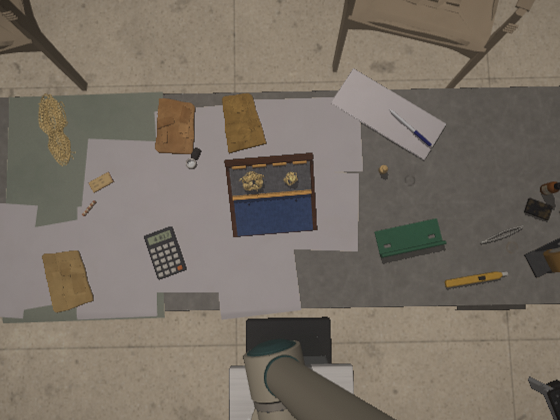

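The side view shows the stand with the leaf and earrings, the rail behind it at (335,187), and the calculator at (313,317). In the top view the stand is at (272,195), the rail at (410,240) with its lip toward the robot, the weight at (384,170) and the loupe at (194,158).

```bash
cat > h.py <<'E'
import numpy as np,cv2
from workcell import env
from scipy.spatial.transform import Rotation as R
def ray(c,px):
    K,Rm,t=c["camera_matrix"],c["R"],c["t"]
    px=np.atleast_2d(np.asarray(px,float))
    d=(np.linalg.inv(K)@np.c_[px,np.ones(len(px))].T).T@Rm
    return -Rm.T@t,d
def onz(c,px,z):
    o,d=ray(c,px); return o+d*((z-o[2])/d[:,2])[:,None]
def onplane(c,px,p0,n):
    o,d=ray(c,px); return o+d*(((p0-o)@n)/(d@n))[:,None]
def proj(c,X):
    q=np.atleast_2d(X)@c["R"].T+c["t"]; q=q@c["camera_matrix"].T; return q[:,:2]/q[:,2:]
def pose():
    o=env.get_obs(); q=o["tool_rot"]; return o["eef_pos"],R.from_quat([q[1],q[2],q[3],q[0]]).as_matrix()
E
python3 - <<'E'
from h import *
f=cv2.imread("pics/top0.png");c=env.calibration("top")
cv2.imwrite("pics/crop1.png",cv2.resize(f[140:275,215:455],None,fx=3.3,fy=3.3,interpolation=cv2.INTER_CUBIC))
h=cv2.cvtColor(f,cv2.COLOR_BGR2HSV)
for n,lo,hi,z,roi in(("rail",(60,90,30),(90,255,255),.004,(slice(200,280),slice(360,460))),("blue",(105,100,30),(125,255,255),.045,(slice(140,250),slice(215,330)))):
    m=np.zeros(h.shape[:2],np.uint8);m[roi]=cv2.inRange(h,lo,hi)[roi]
    k=max(cv2.findContours(m,0,1)[0],key=cv2.contourArea)
    r=cv2.minAreaRect(k);b=cv2.boxPoints(r);print(n,cv2.contourArea(k),b.round(1).tolist());print(onz(c,b,z).round(4))
print("weight",onz(c,[384,170],.02),"calc",onz(c,[165,253],.014),"loupe",onz(c,[194,158],.01))
E
```

```text
rail 590.0 [[400.1000061035156, 226.5], [436.0, 218.6999969482422], [441.3999938964844, 243.60000610351562], [405.5, 251.39999389648438]]
[[ 0.5024 -0.2975  0.004 ]
 [ 0.5212 -0.3938  0.004 ]
 [ 0.4551 -0.4041  0.004 ]
 [ 0.4365 -0.3084  0.004 ]]
blue 184.5 [[255.39999389648438, 201.6999969482422], [293.8999938964844, 198.1999969482422], [295.8999938964844, 219.60000610351562], [257.3999938964844, 223.10000610351562]]
[[ 0.5712  0.0822  0.045 ]
 [ 0.5783 -0.0171  0.045 ]
 [ 0.523  -0.0208  0.045 ]
 [ 0.516   0.0779  0.045 ]]
weight [[ 0.65210556 -0.25817605  0.02      ]] calc [[0.44481245 0.32255091 0.014     ]] loupe [[0.69759929 0.24814755 0.01      ]]
```

View pics/crop1.png

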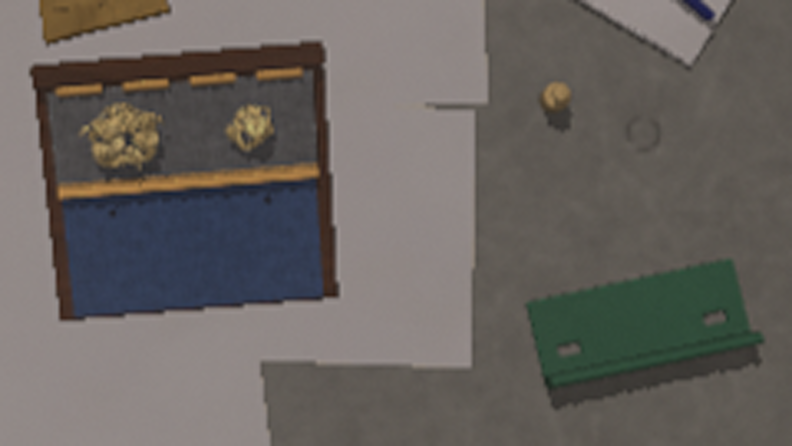

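The crop shows both screw holes, at (112,212) and (268,199). The lower board corners are at (62,318) and (338,296), and the rail's slots at (568,349) and (714,317) with its lip toward the robot.

```bash
python3 - <<'E'
from h import *
c=env.calibration("top")
F=lambda p:np.array(p)/3.3+[215,140]
s=onz(c,F([[112,212],[268,199]]),.0577);print("screws",s.round(4),np.linalg.norm(s[0]-s[1]))
e=onz(c,F([[62,318],[338,296]]),.029);print("low edge",e.round(4),np.linalg.norm(e[0]-e[1]))
for n,p in(("s",s),("e",e)):
    d=p[0]-p[1];print(n,"yaw",np.arctan2(-d[0],d[1]))
m=s.mean(0);yaw=np.arctan2(-(s-s[1])[0,0],(s-s[1])[0,1]);
sl=onz(c,F([[568,349],[714,317]]),.002);fr=onz(c,F([[528,304],[733,261]]),.002);lp=onz(c,F([[549,382],[760,337]]),.022)
for n,p in(("slots",sl),("front",fr),("lip",lp)):
    d=p[0]-p[1];print(n,p.round(4),p.mean(0).round(4),np.linalg.norm(d).round(4),"yaw",np.arctan2(-d[0],d[1]))
E
```

```text
screws [[ 0.5634  0.0979  0.0577]
 [ 0.571  -0.0224  0.0577]] 0.12061329739991167
low edge [[ 0.484   0.1404  0.029 ]
 [ 0.4969 -0.0765  0.029 ]] 0.2173078625886505
s yaw 0.06323673735028905
e yaw 0.05939141252001186
slots [[ 0.4523 -0.2614  0.002 ]
 [ 0.4755 -0.3795  0.002 ]] [ 0.4639 -0.3204  0.002 ] 0.1203 yaw 0.1941331495828202
front [[ 0.4889 -0.231   0.002 ]
 [ 0.5202 -0.3974  0.002 ]] [ 0.5046 -0.3142  0.002 ] 0.1693 yaw 0.1858621168086941
lip [[ 0.4265 -0.2404  0.022 ]
 [ 0.4583 -0.4077  0.022 ]] [ 0.4424 -0.3241  0.022 ] 0.1703 yaw 0.18822117780553982
```

```bash
cat >> h.py <<'E'
def frame(yaw,tilt=0):  # rail/board axes as columns (x,y,z); tilt = slope
    return R.from_euler("z",yaw).as_matrix()@R.from_euler("y",-tilt).as_matrix()
def tool(Fr): return np.c_[Fr[:,1],Fr[:,0],-Fr[:,2]]
def inc(p,T,P=None):
    p0,T0=P if P else pose()
    return R.from_matrix(T0.T@T).as_rotvec().round(4), (T0.T@(np.asarray(p)-p0)*100).round(2)
E
python3 - <<'E'
from h import *
print(pose()); print(inc([.441,-.3255,.16],tool(frame(.19))))
E
```

```text
(array([ 0.17956378, -0.54572742,  0.20471715]), array([[ 9.49926591e-01,  3.12472953e-01, -3.53447257e-04],
       [ 3.12473119e-01, -9.49925359e-01,  1.53696203e-03],
       [ 1.44510551e-04, -1.57044387e-03, -9.99998756e-01]]))
(array([-1.200e-03, -1.300e-03, -1.443e+00]), array([ 31.72, -12.74,   4.5 ]))
```

drive_tool --increments '[0,0,-1.443,31.7,-12.7,4.5,5,0,0,-1.443,31.7,-12.7,4.5,5,0,0,-1.443,31.7,-12.7,4.5,5,0,0,-1.443,31.7,-12.7,4.5,5,0,0,-1.443,31.7,-12.7,4.5,5,0,0,-1.443,31.7,-12.7,4.5,5,0,0,-1.443,31.7,-12.7,4.5,5,0,0,-1.443,31.7,-12.7,4.5,5,0,0,-1.443,31.7,-12.7,4.5,5,0,0,-1.443,31.7,-12.7,4.5,5,0,0,-1.443,31.7,-12.7,4.5,5,0,0,-1.443,31.7,-12.7,4.5,5]' --grip_force 30

```text
time_s: 1.3
eef_pos: [0.441, -0.3264, 0.1602]
tool_rot: [-0.0, 0.638, 0.77, 0.0]
ft_force: [-0.5, 0.7, 0.2]
opening: 0.531
finger_force: 0.0
```

```bash
python3 - <<'E'
from h import *
print(pose()); c=env.calibration("wrist");np.savez("w1.npz",**c);print(c["t"],(-c["R"].T@c["t"]))
cv2.imwrite("pics/w1.png",env.grab_frame("wrist")[:,:,::-1])
E
```

```text
(array([ 0.44097038, -0.32640969,  0.16018693]), array([[-1.86894996e-01,  9.82379814e-01, -4.01474042e-04],
       [ 9.82379799e-01,  1.86895144e-01,  3.69459425e-04],
       [ 4.37983031e-04, -3.25349871e-04, -9.99999851e-01]]))
[-0.37206161 -0.40549505  0.24870223] [ 0.42769622 -0.25753718  0.3397932 ]
```

View pics/w1.png

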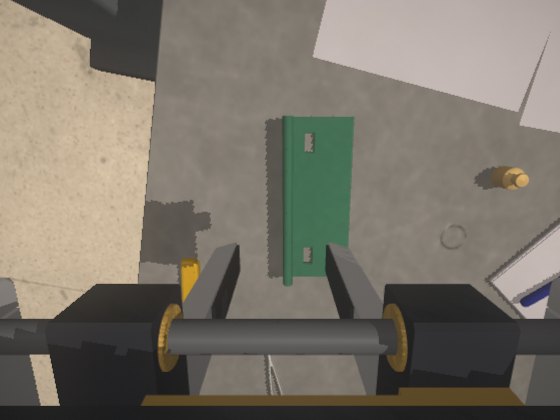

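The wrist view shows the whole rail: slots at (309,142) and (308,255), front corners (353,117) and (349,276), and lip ends near (288,117) and (288,284).

```bash
python3 - <<'E'
from h import *
c=dict(np.load("w1.npz")); f=cv2.imread("pics/w1.png");h=cv2.cvtColor(f,cv2.COLOR_BGR2HSV)
m=cv2.inRange(h,(60,90,25),(90,255,255));m[:, :260]=0;m[300:]=0
k=max(cv2.findContours(m,0,1)[0],key=cv2.contourArea);print(cv2.approxPolyDP(k,4,True)[:,0].tolist())
inside=np.zeros_like(m);cv2.drawContours(inside,[k],-1,255,-1);n,l,s,ce=cv2.connectedComponentsWithStats(inside&~m);print(s[1:,4],ce[1:])
big=ce[1:][np.argsort(-s[1:,4])[:2]];big=big[np.argsort(-big[:,1])]
sl=onz(c,big[::-1],.002)
for n,p in(("slots",sl),("front",onz(c,[[353,117],[349,276]],.002)),("lip",onz(c,[[288,116],[288,285]],.024))):
    d=p[0]-p[1];yaw=np.arctan2(-d[0],d[1]);print(n,p.round(4).tolist(),p.mean(0).round(4),np.linalg.norm(d).round(4),"yaw",yaw)
    off={"slots":.022,"front":.066,"lip":0}[n];print(" origin",p.mean(0)[:2]-off*np.array([np.cos(.19),np.sin(.19)]))
E
```

```text
[[352, 117], [287, 116], [287, 284], [292, 273], [325, 275], [327, 242], [346, 245]]
[  1   1 210   1 169   1   3   3   2   1] [[308.         119.        ]
 [292.         130.        ]
 [308.80952381 141.40952381]
 [292.         247.        ]
 [306.68639053 254.26035503]
 [292.         257.        ]
 [291.66666667 261.        ]
 [292.         265.        ]
 [291.5        268.        ]
 [291.         270.        ]]
slots [[0.4553, -0.2608, 0.002], [0.4778, -0.3794, 0.002]] [ 0.4666 -0.3201  0.002 ] 0.1207 yaw 0.18769671271650906
 origin [ 0.44497465 -0.32425988]
front [[0.4934, -0.2296, 0.002], [0.5295, -0.3958, 0.002]] [ 0.5114 -0.3127  0.002 ] 0.1701 yaw 0.21362205740674417
 origin [ 0.44662051 -0.32519811]
lip [[0.4299, -0.2417, 0.024], [0.4623, -0.4087, 0.024]] [ 0.4461 -0.3252  0.024 ] 0.1701 yaw 0.1914863365947103
 origin [ 0.44610733 -0.32524022]
```

```bash
python3 - <<'E'
from h import *
print(inc([.4445,-.3253,.0065],tool(frame(.193))))
E
```

```text
(array([-0.0003, -0.0003, -0.0049]), array([ 0.05,  0.38, 15.37]))
```

drive_tool --increments '[0,0,-0.005,0.05,0.38,5,5,0,0,-0.005,0.05,0.38,10,4,0,0,-0.005,0.05,0.38,13,4,0,0,-0.005,0.05,0.38,14.5,4,0,0,-0.005,0.05,0.38,15.35,4,0,0,-0.005,0.05,0.38,15.35,4,0,0,-0.005,0.05,0.38,15.35,2,0,0,-0.005,0.05,0.38,15.35,0.5,0,0,-0.005,0.05,0.38,15.35,0,0,0,-0.005,0.05,0.38,15.35,0,0,0,-0.005,0.05,0.38,15.35,0,0,0,-0.005,0.05,0.38,15.35,0]' --grip_force 45

```text
time_s: 2.55
eef_pos: [0.4453, -0.3257, 0.0077]
tool_rot: [0.001, 0.635, 0.773, -0.0]
ft_force: [0.6, -0.1, 4.7]
opening: 0.104
finger_force: 45.0
```

```bash
cat >> h.py <<'E'
def tgt(bx,bz,B,psi,by=0,g=.0077):
    Fb=frame(psi,np.radians(20)); return B+Fb@[bx,by,bz+g],tool(Fb)
E
python3 - <<'E'
from h import *
B=np.array([.5466,.0365,.0502]);psi=.062
print(inc(*tgt(-.08,.03,B,psi)),tgt(-.08,.03,B,psi)[0])
E
```

```text
(array([-0.3475, -0.022 ,  0.1317]), array([34.73,  8.23, -5.09])) [0.45869965 0.03104318 0.0582648 ]
```

drive_tool --increments '[0,0,0,0,0,-4,0,0,0,0,0,0,-8,0,0,0,0,0,0,-12,0,0,0,0.05,4.5,1,-12,0,-0.05,0,0.08,9,2,-12,0,-0.1,0,0.1,13.5,3,-12,0,-0.15,0,0.13,18,4.2,-12,0,-0.2,-0.01,0.132,22.5,5.3,-12,0,-0.25,-0.02,0.132,27,6.4,-11,0,-0.3,-0.022,0.132,31,7.3,-10,0,-0.3475,-0.022,0.132,34.7,8.2,-9,0,-0.3475,-0.022,0.132,34.7,8.2,-8,0]'

```text
time_s: 3.75
eef_pos: [0.4532, 0.0354, 0.0849]
tool_rot: [0.115, 0.673, 0.72, 0.126]
ft_force: [-0.1, -0.9, -3.5]
opening: 0.101
finger_force: 45.0
```

```bash
python3 - <<'E'
from h import *
print(pose()[0]); c=env.calibration("wrist");np.savez("w2.npz",**c)
cv2.imwrite("pics/w2.png",env.grab_frame("wrist")[:,:,::-1])
E
```

```text
[0.45316194 0.03540068 0.08489041]
```

View pics/w2.png

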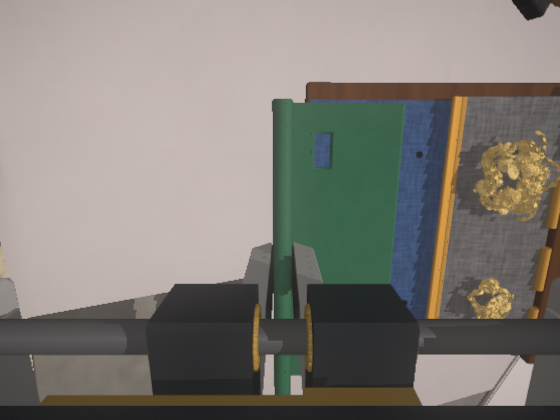

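The wrist view shows the left screw hole at (420,155). The brass edge runs from (455,97) to (430,320) and the flange's front edge from (406,104) to (390,285); the left slot is at (323,150).

```bash
python3 - <<'E'
from h import *
c=dict(np.load("w2.npz")); f=cv2.imread("pics/w2.png");h=cv2.cvtColor(f,cv2.COLOR_BGR2HSV)
p,T=pose()
B=np.array([.5466,.0365,.0502]);psi=.062;Fb=frame(psi,np.radians(20))
inb=lambda X:(np.atleast_2d(X)-B)@Fb
g=cv2.cvtColor(f,cv2.COLOR_BGR2GRAY);r=g[145:166,410:431];mm=r<r.min()+12;ys,xs=np.nonzero(mm);hole=[xs.mean()+410,ys.mean()+145];print("hole",hole,len(xs))
print("hole in board est",inb(onplane(c,hole,B,Fb[:,2]))*1000,"expect 22,60,0")
rows=np.arange(115,285,5)
gm=cv2.inRange(h,(60,90,25),(90,255,255));om=cv2.inRange(h,(10,140,120),(25,255,255))
fe=np.array([[np.nonzero(gm[y,:420])[0].max(),y] for y in rows]);be=np.array([[400+np.nonzero(om[y,400:475])[0].min(),y] for y in rows])
def fit(P):
    k=np.polyfit(P[:,1],P[:,0],1);return np.array([[k[0]*y+k[1],y] for y in(115,285)])
fe=fit(fe);be=fit(be);print(fe,be)
b=inb(onplane(c,be,B+Fb[:,2]*.0075,Fb[:,2]));print("brass in board",b*1000,"slope",(b[0]-b[1])[0]/(b[0]-b[1])[1])
R0=p+T[:,2]*.0077;FT=np.c_[T[:,1],T[:,0],-T[:,2]]
q=(onplane(c,fe,R0+FT[:,2]*.004,FT[:,2])-R0)@FT;print("rail front in tool-rail frame",q*1000,"slope",(q[0]-q[1])[0]/(q[0]-q[1])[1])
s=(onplane(c,[[323,150],[406,104],[283,101]],R0+FT[:,2]*.004,FT[:,2])-R0)@FT;print("slot (22,60), corner(66,85), lip end",s*1000)
print("tool in board frame yaw etc",R.from_matrix(Fb.T@FT).as_rotvec(),inb(R0)*1000)
E
```

```text
hole [np.float64(419.037037037037), np.float64(154.22222222222223)] 27
hole in board est [[ 2.36809754e+01  6.01926036e+01 -1.88263842e-14]] expect 22,60,0
[[403.67731092 115.        ]
 [388.88770053 285.        ]] [[451.57478992 115.        ]
 [431.11764706 285.        ]]
brass in board [[ 40.3020296   87.37427555   7.5       ]
 [ 40.55682396 -40.28743356   7.5       ]] slope -0.0019958558297341264
rail front in tool-rail frame [[ 65.64316119  80.86067176   4.        ]
 [ 65.56943995 -19.05067471   4.        ]] slope 0.0007378665932873404
slot (22,60), corner(66,85), lip end [[22.66843363 62.33349793  4.        ]
 [66.37882774 86.49841453  4.        ]
 [ 0.53768548 88.02638002  4.        ]]
tool in board frame yaw etc [0.00411318 0.00814322 0.00394717] [[-76.16316419   3.24202051  55.74596827]]
```

```bash
cat >> h.py <<'E'
psi=.064; B=np.array([.5466,.0365,.0502])+frame(psi,np.radians(20))@[.0018,.0002,0]; Fb=frame(psi,np.radians(20))
def rail():  # rail origin in board frame (mm), tilt rotvec of held tool
    p,T=pose();FT=np.c_[T[:,1],T[:,0],-T[:,2]]
    return ((p+T[:,2]*.0077+T[:,0]*.0018-B)@Fb*1000).round(2),R.from_matrix(Fb.T@FT).as_rotvec().round(4),(env.get_obs()["ft_force"]@Fb).round(2)
E
python3 - <<'E'
from h import *
print(rail()); print(inc(*tgt(-.045,.006,B,psi,-.0018)))
E
```

```text
(array([-77.96,   5.02,  55.75]), array([0.0034, 0.0081, 0.0021]), array([-2.48, -0.24, -1.86]))
(array([-0.0081, -0.0034,  0.0021]), array([-0.52,  3.33,  4.95]))
```

drive_tool --increments '[-0.008,-0.003,0.002,-0.2,1.5,1,0,-0.008,-0.003,0.002,-0.5,3.3,2.5,0,-0.008,-0.003,0.002,-0.5,3.3,4,0,-0.008,-0.003,0.002,-0.5,3.3,4.9,0,-0.008,-0.003,0.002,-0.5,3.3,4.9,0,-0.008,-0.003,0.002,-0.5,3.3,4.9,0]'

```text
time_s: 4.4
eef_pos: [0.5051, 0.0288, 0.0518]
tool_rot: [0.121, 0.675, 0.716, 0.128]
ft_force: [0.8, -0.7, -2.1]
opening: 0.103
finger_force: 45.0
```

```bash
python3 - <<'E'
from h import *
print(rail()); c=env.calibration("wrist");np.savez("w3.npz",**c)
cv2.imwrite("pics/w3.png",env.grab_frame("wrist")[:,:,::-1]);cv2.imwrite("pics/s3.png",cv2.resize(env.grab_frame("side")[170:280,200:340,::-1],None,fx=5,fy=5,interpolation=2))
E
```

```text
(array([-40.55,  -3.48,   8.11]), array([-0.0026, -0.0053, -0.0048]), array([-0.04, -0.7 , -2.21]))
```

View pics/s3.png

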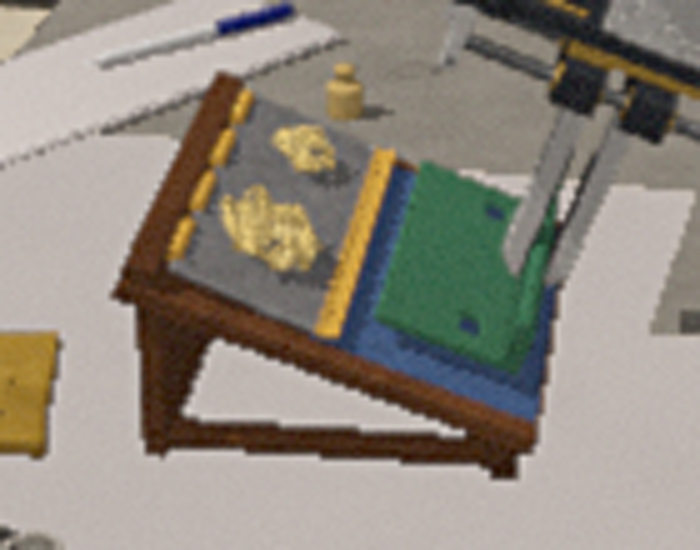

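The side crop shows the rail held just above the blue cloth, parallel to the slope. The flange front, (425,165)-(380,315), is short of the brass edge, (385,155)-(330,335).

drive_tool --increments '[0.005,0.0026,-0.005,0.35,0,0.3,0,0.005,0.0026,-0.005,0.35,0,0.5,0,0.005,0.0026,-0.005,0.35,0,0.6,0,0.005,0.0026,-0.005,0.35,0,0.7,0,0.005,0.0026,-0.005,0.35,0,0.7,0,0.005,0.0026,-0.005,0.35,0,0.7,0]'

```text
time_s: 5.1
eef_pos: [0.5081, 0.0326, 0.0455]
tool_rot: [0.119, 0.673, 0.718, 0.127]
ft_force: [0.1, 0.1, -2.6]
opening: 0.1
finger_force: 45.0
```

```bash
python3 - <<'E'
from h import *
print(rail())
E
```

```text
(array([-39.73,   0.17,   1.12]), array([-0.0001, -0.0018,  0.0007]), array([-0.76,  0.13, -2.54]))
```

Still free (z ≈ 1.1 mm by estimate). I'll lower in small steps until it touches.

drive_tool --increments '[0.002,0,0,0,0,0.1,0,0.002,0,0,0,0,0.1,0,0.002,0,0,0,0,0.15,0,0.002,0,0,0,0,0.15,0]'

```text
time_s: 5.5
eef_pos: [0.5086, 0.0326, 0.0441]
tool_rot: [0.119, 0.674, 0.718, 0.127]
ft_force: [-0.3, 0.0, -2.1]
opening: 0.103
finger_force: 45.0
```

```bash
python3 - <<'E'
from h import *
print(rail(),env.get_obs()["moment"]@Fb)
E
```

```text
(array([-39.72,   0.14,  -0.39]), array([-0.0001,  0.0002,  0.0006]), array([-1.  ,  0.04, -1.87])) [-0.0737603   0.19011055 -0.02038865]
```

drive_tool --increments '[0,0,0,0,0,0.1,0,0,0,0,0,0,0.1,0,0,0,0,0,0,0.2,0,0,0,0,0,0,0.2,0,0,0,0,0,0,0.2,0]'

```text
time_s: 6.0
eef_pos: [0.5089, 0.0326, 0.0436]
tool_rot: [0.119, 0.673, 0.719, 0.127]
ft_force: [-9.8, -0.7, 15.7]
opening: 0.099
finger_force: 45.0
```

```bash
python3 - <<'E'
from h import *
print(rail(),env.get_obs()["moment"]@Fb)
E
```

```text
(array([-39.59,   0.16,  -0.95]), array([-0.0003, -0.0009,  0.0012]), array([-3.87, -0.09, 18.1 ])) [-0.22935173  0.80716714  0.01679813]
```

drive_tool --increments '[0,0,0,0,0.3,-0.1,0,0,0,0,0,0.7,-0.1,0,0,0,0,0,1.1,-0.1,0,0,0,0,0,1.5,-0.1,0,0,0,0,0,1.9,-0.1,0,0,0,0,0,2.2,-0.1,0,0,0,0,0,2.2,-0.1,0]'

```text
time_s: 6.7
eef_pos: [0.5269, 0.0344, 0.0502]
tool_rot: [0.117, 0.674, 0.719, 0.125]
ft_force: [-11.0, -2.1, 10.8]
opening: 0.099
finger_force: 45.0
```

```bash
python3 - <<'E'
from h import *
print(rail(),env.get_obs()["moment"]@Fb)
cv2.imwrite("pics/s4.png",cv2.resize(env.grab_frame("side")[170:280,200:340,::-1],None,fx=5,fy=5,interpolation=2))
E
```

```text
(array([-20.44,   0.77,  -0.93]), array([0.001 , 0.0053, 0.0013]), array([-6.74, -1.38, 13.92])) [-0.16807023  1.06567004 -0.01028831]
```

View pics/s4.png

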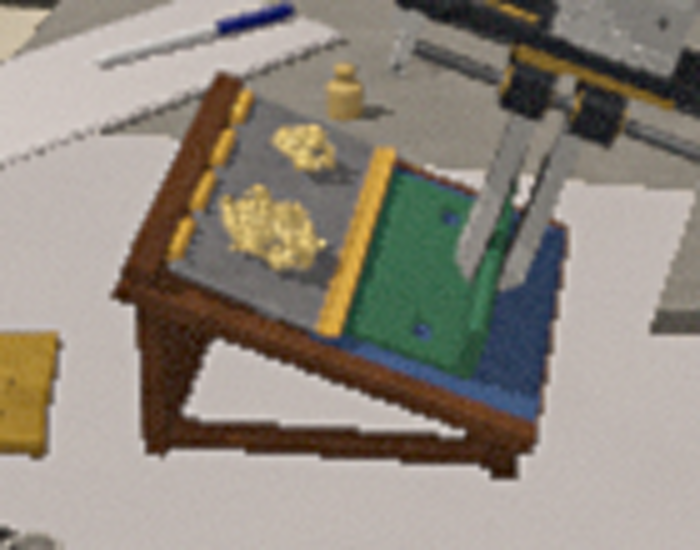

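The flange front has entered under the brass edge, which still lies down at (385,155)-(330,335). The rail is square, so I'll continue up the slope.

drive_tool --increments '[0,0,0,0,0.3,-0.04,0,0,0,0,0,0.6,-0.04,0,0,0,0,0,0.9,-0.04,0,0,0,0,0,1.2,-0.04,0,0,0,0,0,1.5,-0.04,0,0,0,0,0,1.5,-0.04,0]'

```text
time_s: 7.35
eef_pos: [0.5432, 0.0351, 0.0562]
tool_rot: [0.118, 0.673, 0.719, 0.126]
ft_force: [-4.9, -0.3, 4.8]
opening: 0.1
finger_force: 45.0
```

```bash
python3 - <<'E'
from h import *
print(rail(),env.get_obs()["moment"]@Fb)
E
```

```text
(array([-3.06,  0.42, -0.89]), array([0.0003, 0.0014, 0.0009]), array([-2.96,  0.05,  6.19])) [-0.03011142  0.58902441  0.07105501]
```

drive_tool --increments '[0,0,0,0,0.1,0,0,0,0,0,0,0.2,0,0,0,0,0,0,0.3,0,0,0,0,0,0,0.4,0,0,0,0,0,0,0.4,0,0]'

```text
time_s: 7.85
eef_pos: [0.5462, 0.0354, 0.0572]
tool_rot: [0.118, 0.674, 0.719, 0.126]
ft_force: [-6.3, -0.1, 5.1]
opening: 0.105
finger_force: 45.0
```

```bash
python3 - <<'E'
from h import *
print(rail(),env.get_obs()["moment"]@Fb)
E
```

```text
(array([ 0.11,  0.5 , -0.92]), array([0.0004, 0.0027, 0.001 ]), array([-4.23,  0.29,  6.93])) [-0.07937359  0.72301974  0.05950875]
```

drive_tool --increments '[0,0,0,0,0.1,0,0,0,0,0,0,0.2,0,0,0,0,0,0,0.2,0,0,0,0,0,0,0.2,0,0]'

```text
time_s: 8.25
eef_pos: [0.5468, 0.0355, 0.0575]
tool_rot: [0.117, 0.674, 0.719, 0.125]
ft_force: [-9.1, -2.3, 6.6]
opening: 0.101
finger_force: 45.0
```

```bash
python3 - <<'E'
from h import *
print(rail(),env.get_obs()["moment"]@Fb)
E
```

```text
(array([ 0.73,  0.59, -0.91]), array([0.0006, 0.0049, 0.0011]), array([-6.39, -1.71,  9.36])) [-0.20914922  1.01825442 -0.00338411]
```

drive_tool --increments '[0,0,0,0,0.05,0.05,0,0,0,0,0,0.1,0.05,0,0,0,0,0,0.1,0.05,0,0,0,0,0,0.1,0.05,0,0,0,0,0,0.1,0.05,0]'

```text
time_s: 8.75
eef_pos: [0.5468, 0.0355, 0.0574]
tool_rot: [0.117, 0.674, 0.719, 0.124]
ft_force: [-12.9, -1.8, 13.4]
opening: 0.106
finger_force: 45.1
```

```bash
python3 - <<'E'
from h import *
print(rail(),env.get_obs()["moment"]@Fb)
c=env.calibration("wrist");w=env.grab_frame("wrist")[:,:,::-1];s=env.grab_frame("side")[170:280,200:340,::-1]
print(proj(c,B+Fb@[.022,.06,0]))
cv2.imwrite("pics/f5.png",np.hstack([cv2.resize(w[60:300,230:430],(400,480),interpolation=2),cv2.resize(s,(400,480),interpolation=2)]))
E
```

```text
(array([ 0.73,  0.59, -0.93]), array([0.0006, 0.0064, 0.0015]), array([-7.59, -0.96, 16.98])) [-0.38493562  1.39627706 -0.03604141]
[[320.70544455 149.20847811]]
```

View pics/f5.png

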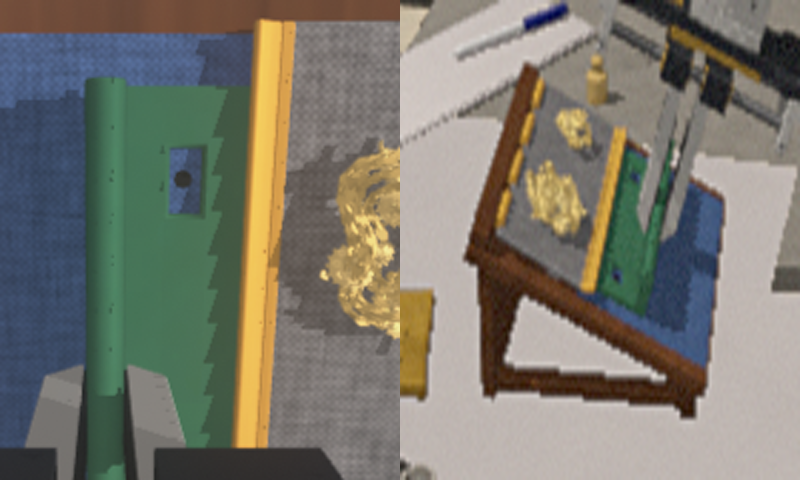

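The left hole at (182,179) sits inside its slot, which is centred at (187,180). The leaf is down and the rail is square and against the stop. The press is about 17 N, so I'm handing in.

```bash
python3 - <<'E'
from h import *
print(rail()); print(env.hand_in())
E
```

```text
(array([ 0.74,  0.59, -0.94]), array([0.0006, 0.0064, 0.0015]), array([-8.48, -2.43, 18.18]))
the job is handed in; nothing more can be done
None
```

I handed the job in at about 9 s with the rail fully up under the leaf against the stop (it would not slide further), square, and held down at about 18 N; the left slot is over its hole, the right hole was hidden from my close view, and no verdict came back.

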